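# Build up two shafts on the workshop bench

## Task

Assemble the two shafts that stand upright on the bench: on the tall shaft with the round foot thread the grooved belt pulley first and then the plain spacer sleeve on top of it; on the short shaft with the square foot thread the ball bearing first and then the toothed gear on top of it. Keep every part the way up it lies, slide each one all the way down so that it sits flat on what is below it, and leave the spray can, the hammer and the bolt tray where they are.

Things in the scene. Friction and masses are not known exactly. Their poses are not given: they have to be found in the camera images.
- pulley: Loose aluminium V-belt pulley lying hub up: flange disc 84 mm diameter and 20 mm thick with a V groove round its rim, above it a hub 36 mm diameter and 24 mm long (44 mm high in all); 20 mm bore right through. 0.35 kg. Grip it by the hub. Origin: centre of its underside; z is its axis, up through the hub.
- sleeve: Loose plain steel spacer sleeve standing on end: outside diameter 30 mm, 30 mm high, 20 mm bore right through. 0.1 kg. Origin: centre of its underside; z up along its axis.
- bearing: Loose steel ball bearing lying flat, black seal between two bright rings: outside diameter 52 mm, 18 mm high, 20 mm bore right through. It acts as one solid ring. 0.18 kg. Origin: centre of its underside; z up along its axis.
- gear: Loose dark steel spur gear lying hub up: toothed disc 80 mm diameter and 16 mm thick with 24 teeth, above it a hub 34 mm diameter and 22 mm long (38 mm high in all); 20 mm bore right through. 0.4 kg. Grip it by the hub. Origin: centre of its underside; z is its axis, up through the hub.
- tall_shaft: Fixed: bright steel shaft, 16 mm diameter, upright at the centre of a dark ROUND foot 90 mm diameter and 14 mm thick bolted to the bench. The top of the shaft is 84 mm above the bench; its last 10 mm taper to a 6 mm diameter tip. Origin: centre of the foot's underside, on the bench, on the shaft's axis; z up.
- short_shaft: Fixed: bright steel shaft, 16 mm diameter, upright at the centre of a dark SQUARE foot 84 x 84 mm and 14 mm thick bolted to the bench. The top of the shaft is 56 mm above the bench; its last 10 mm taper to a 6 mm diameter tip. Origin: centre of the foot's underside, on the bench, on the shaft's axis; z up.
- spray_can: Bystander: loose upright spray can with a yellow label, 64 mm diameter, 150 mm high, at the robot's right. Origin: centre of its underside. Leave it where it is.
- hammer: Bystander: loose hammer, 260 mm long, wooden handle, lying at the robot's left roughly along x, handle towards the robot. Origin: middle of its length, on the bench; x along the handle to the head. Leave it where it is.
- bolt_tray: Bystander: loose open dark steel tray with bolts in it, 80 x 150 x 35 mm high, its 150 mm side roughly along y, beyond the work. Origin: centre of its underside. Leave it where it is.
Mind the look-alikes: they are no part of the job. What is shaped like the short_shaft but blue or purple is not meant.

How it is judged:
At the end, for the whole second after the job is handed in: The pulley sits on the round foot of the tall shaft with the sleeve on its hub, and the bearing sits on the square foot of the short shaft with the gear on it: each part's axis within 5 mm of its shaft, its height within 3 mm of fully seated, within 0.08 rad of upright, at rest (horizontal distance between each of pulley, sleeve and tall_shaft below 0.005 m and z of pulley in the frame of tall_shaft between 0.011 and 0.017 m and angle between each of pulley, sleeve, bearing, gear's own z axis and vertical below 0.08 rad and linear speed of each of pulley, sleeve, bearing, gear below 0.02 m/s and z of sleeve in the frame of tall_shaft between 0.055 and 0.061 m and horizontal distance between each of bearing, gear and short_shaft below 0.005 m and z of bearing in the frame of short_shaft between 0.011 and 0.017 m and z of gear in the frame of short_shaft between 0.029 and 0.035 m); the robot touches nothing.
It fails at once if the spray can is moved more than 30 mm (distance of spray_can from where it was at the start of the episode above 0.03 m).
It fails at once if the hammer is moved more than 30 mm (distance of hammer from where it was at the start of the episode above 0.03 m).
It fails at once if the bolt tray is moved more than 30 mm (distance of bolt_tray from where it was at the start of the episode above 0.03 m).
It also fails if it takes over 125 s, if anything falls off the work surface, if the arm or the gripper's body presses on something with over 40 N, if the wrist force passes 120 N, or if a joint passes its speed limit or range.

## Robot

A 7-joint arm with a two-finger parallel gripper is mounted at the origin on the work surface. World frame = base frame: x ahead of the robot, y to its left, z up, the work surface at z = 0. Lengths are in m, angles in rad, forces in N, time in s.
With the tool pointing down it reaches from about 0.425 to 0.825 m from the base axis. Payload 3.6 kg.
Tool frame: the origin (TCP) lies midway between the tips of the shut fingers; the grasp point (between the pads) lies behind it (env.grip_point_offset is the z of the grasp point in the tool frame, in m); z points along the fingers, y is the direction in which the jaws open and shut (so a half turn about z gives the same grasp; the last joint's range is limited). The gripper opens to 85 mm and grips with 20 to 120 N. Pads are 22 mm wide; open, the fingers measure 114 mm over their backs; the gripper's body (76 mm by 85 mm) begins 54 mm behind the grasp point. The pads swing forward as they close: fully open they stand 13 mm farther back than shut.
Start: joints at [1.179, 0.615, -0.013, 1.423, 0.008, 1.103, -0.04], TCP at [0.233, -0.607, 0.231] pointing down, gripper open.
Joint ranges: [-3.12, 3.12], [-0.3, 2.06], [-1.34, 1.32], [0.26, 2.42], [-1.36, 4.5], [0.01, 1.98], [-2.84, 2.84]. Speed limits (rad/s): [2.79, 2.79, 3.14, 3.14, 3.14, 3.14, 3.14].

## Interface

Orientations are given as a 3x3 rotation matrix whose columns are the frame's x, y, z axes.
In Python, from rig import sensors, cams, sign_off, env gives the robot as it stands. The module is installed in compiled form; this text tells all that it offers.
- The arm moves only by the shell command python3 -m inch 'ROWS' [FORCE]. ROWS is JSON, a list of rows, each an object with "jaw": the finger opening in mm, from 0 to 85.4; "translation": the shift along the world's x, y, z in units of 250 mm (1.0 is 250 mm), a list of three; "turn": the turn about the world's z in units of 90 degrees (1.0 is 90 degrees). In form: [{"jaw": jaw, "translation": [dx, dy, dz], "turn": turn}, ...]. A call has 1 to 10 rows; each row is the pose to reach, as a shift and turn from the pose measured when the call began; what a row does not reach only later rows make up. A row lasts 1/12 s, in which the tool goes at most 41.7 mm and 7.16 degrees, less where a joint would pass 70% of its speed; a pose out of reach is approached as far as the arm can. A call with a number of a shift or a turn outside -1 to 1 is refused whole. A call with a gripper value outside its range is refused whole. The fingers move at their own pace and stop on an object; FORCE is the grip in N (left out, the last holds). Time passes only in rows, so rows that repeat a pose let the fingers close. It gives the time, the measured TCP pose, the force and the opening at its end, in the units of the state.
- sensors.state(): the state, without advancing time (a new reading comes with each control period).
- cams.capture(name): name is "scene" or "top"; returns a dict with "img" (480x640x3 uint8, red, green, blue), "fx", "fy", "cx", "cy" (pixels), "k1" (the pictures are not rectified: a ray, as slopes to the right and down, at radius r is drawn at 1 + k1 r^2 times it, then the intrinsics apply), "xyz" and "rotation" of the camera in the world. Camera axes: x right, y down, z forward; pixel columns grow to the right and rows downward; lengths in m; the calibration is good to about 2 mm. A picture is of the moment at which its call begins. There is no depth.
- sign_off(): hands the job in, once; it reports no verdict.
The state is a dict: "time_s": time; "joints": joint angles; "dq": joint speeds; "effort": joint torques, N m; "tool_pos": TCP position; "orientation": TCP orientation; "ft_force": force on the tool from outside, world axes, zero at the start; "moment": the same for the moment, N m; "width": finger opening in m.
Only numpy, scipy, OpenCV 4.12 (cv2) and the standard library are available. Lean on these libraries where they do the work, as an engineer would, in place of code of your own. Each camera call takes 0.05 s, during which the arm holds its last target.

## Working session

There is one attempt and no reset: what is moved stays moved. The work goes in short steps, Python scripts to look and compute and a shell command to move; the robot and the scene stay as the last step left them, time stands still between calls to the robot, and variables do not carry over. Pictures are saved under pics/ and viewed, and the job is handed in when it is done.

```bash
mkdir -p pics; python3 - <<'E'
from rig import sensors,cams,env
import cv2
s=sensors.state(); print(s)
print(env.grip_point_offset)
for n in("scene","top"):
    c=cams.capture(n); print(n,{k:v for k,v in c.items() if k!="img"})
    cv2.imwrite(f"pics/{n}0.png",c["img"][:,:,::-1])
E
```

```text
{'time_s': 0.0, 'joints': array([ 1.17847232,  0.6158952 , -0.01264588,  1.42494264,  0.00811812,
        1.10339569, -0.04040557]), 'dq': array([ 1.88877352e-04,  2.52639547e-05, -1.46818072e-04,  1.94080044e-03,
       -2.78540641e-04, -1.48294319e-03, -8.73792167e-04]), 'effort': array([ 1.34686516e-04, -4.69220316e+01,  2.59438176e-01, -1.71036136e+01,
        1.00231086e-02,  9.59019730e-03,  1.44970721e-05]), 'tool_pos': array([ 0.23225551, -0.60625053,  0.23013917]), 'orientation': array([[ 9.33795823e-01,  3.57805024e-01, -9.61611208e-04],
       [ 3.57806315e-01, -9.33792726e-01,  2.40540236e-03],
       [-3.72805011e-05, -2.59022524e-03, -9.99996645e-01]]), 'ft_force': array([ 0.13264367,  0.65439277, -0.91593678]), 'moment': array([0.06574352, 0.01246609, 0.06372717]), 'width': 0.08548314627100503}
-0.0187
scene {'fx': 440.2297201581131, 'fy': 440.2297201581131, 'cx': 323.6153698675893, 'cy': 241.92523413852663, 'k1': -0.09175541394567943, 'xyz': array([1.32003189, 0.37395902, 0.65908138]), 'rotation': array([[-0.51949466,  0.50727077, -0.68760575],
       [ 0.85433262,  0.29373249, -0.42876217],
       [-0.01552636, -0.81018368, -0.58597043]])}
top {'fx': 496.179054199754, 'fy': 496.179054199754, 'cx': 317.38196519203535, 'cy': 243.49694885699816, 'k1': 0.0334441562852045, 'xyz': array([ 0.4469338 , -0.06629965,  1.12604634]), 'rotation': array([[ 0.01814506, -0.98834378,  0.1511533 ],
       [-0.99966609, -0.02071525, -0.01544647],
       [ 0.0183976 , -0.15082255, -0.98838964]])}
```

View pics/scene0.png

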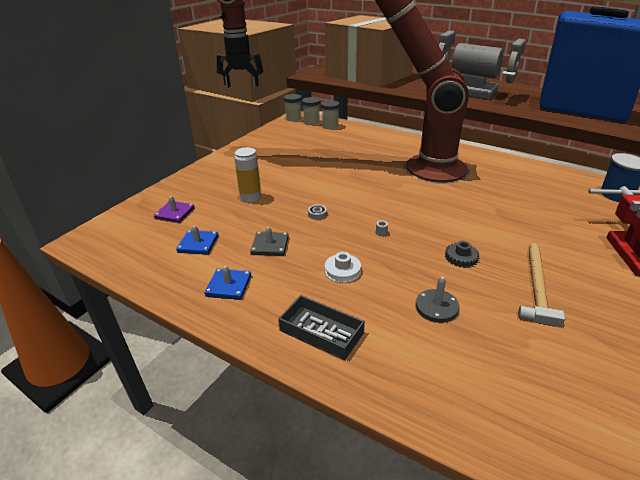

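View pics/top0.png

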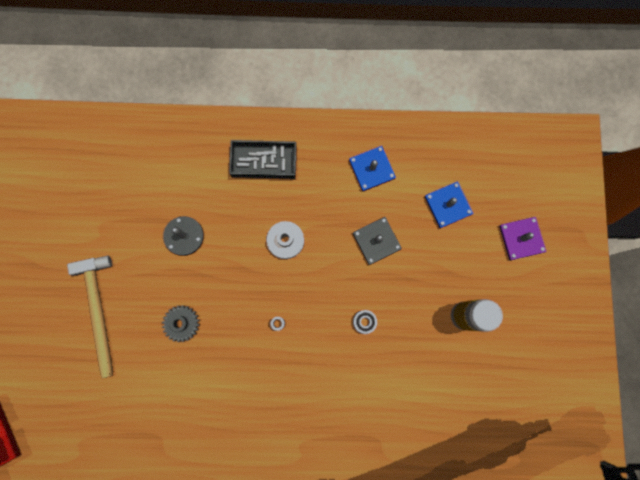

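The short shaft could be any of these in the top view: dark square (377,240), blue (373,168), blue (449,205) or purple (523,238). I choose the dark one by its description. The tall shaft is the round foot at (183,236). The gear is at (180,323), the sleeve at (277,324), the bearing at (365,322) and the pulley at (285,240). Next I'll check this in a close crop and segment it.

```bash
cat > h.py <<'E'
import numpy as np,cv2
from rig import sensors,cams,env
def ray(c,p):
    K=np.array([[c["fx"],0,c["cx"]],[0,c["fy"],c["cy"]],[0,0,1]])
    u=cv2.undistortPoints(np.array(p,float).reshape(-1,1,2),K,np.array([c["k1"],0,0,0,0.])).reshape(-1,2)
    return np.c_[u,np.ones(len(u))]@np.array(c["rotation"]).T
def onplane(c,p,z):
    d=ray(c,p); o=np.array(c["xyz"]); return o+d*((z-o[2])/d[:,2])[:,None]
def proj(c,P):
    K=np.array([[c["fx"],0,c["cx"]],[0,c["fy"],c["cy"]],[0,0,1]]);R=np.array(c["rotation"]).T
    return cv2.projectPoints(np.array(P,float).reshape(-1,1,3),cv2.Rodrigues(R)[0],-R@np.array(c["xyz"]),K,np.array([c["k1"],0,0,0,0.]))[0].reshape(-1,2)
E
python3 - <<'E'
from h import *
c=cams.capture("top");im=c["img"]
hsv=cv2.cvtColor(im,cv2.COLOR_RGB2HSV)
m=((hsv[...,1]<95)).astype(np.uint8); m[:110]=0
n,l,st,ce=cv2.connectedComponentsWithStats(m)
for i in range(1,n):
    if st[i,4]>60: print(i,st[i],ce[i].round(2))
cv2.imwrite("pics/crop1.png",cv2.resize(im[205:355,150:410,::-1],None,fx=3,fy=3,interpolation=cv2.INTER_CUBIC))
cv2.imwrite("pics/mask1.png",m*255)
s=cams.capture("scene")["img"]
cv2.imwrite("pics/crop2.png",cv2.resize(s[185:335,230:490,::-1],None,fx=3,fy=3,interpolation=cv2.INTER_CUBIC))
E
```

```text
3 [ 409  110  231   45 2092] [599.5  126.14]
4 [ 229  140   67   39 2353] [262.52 158.71]
5 [349 145  47  35  95] [374.58 156.52]
19 [425 181  49  36 111] [454.81 195.49]
37 [ 601  208   39  272 6113] [627.17 329.55]
41 [ 163  217   40   38 1203] [182.84 235.44]
42 [ 353  217   48   47 1318] [376.6  240.28]
49 [ 266  221   38   38 1121] [284.8  239.57]
61 [520 233  14   8  71] [526.75 236.44]
65 [ 67 256  45  19 538] [ 88.36 264.9 ]
69 [465 299  38  33 973] [483.7  314.96]
71 [162 306  37  36 936] [180.31 323.35]
73 [353 310  24  24 427] [364.63 321.55]
74 [270 316  15  15 133] [276.98 323.29]
```

View pics/crop1.png

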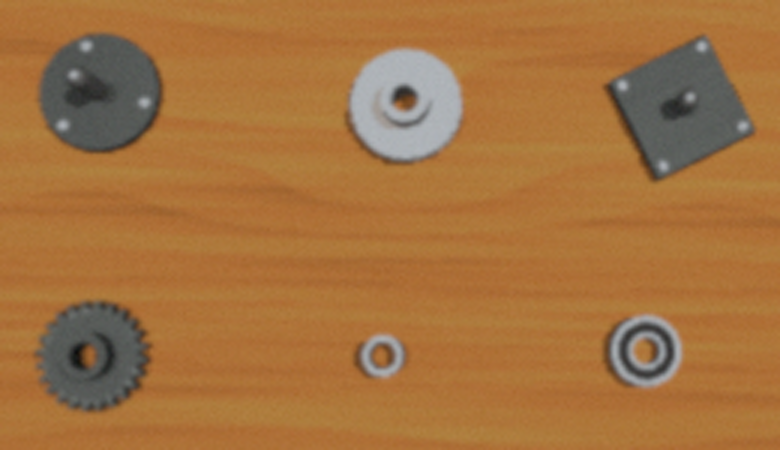

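View pics/crop2.png

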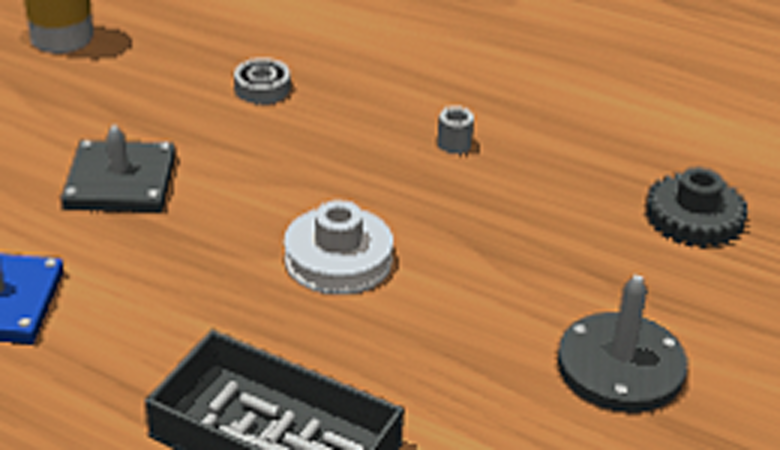

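View pics/mask1.png

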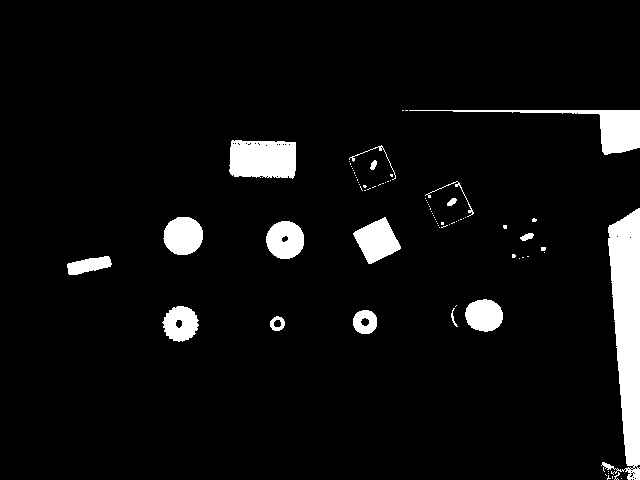

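Crops confirm the choices: dark square foot with a grey shaft at (377,240), round foot at (183,236). Now positions from outline centroids in both views.

```bash
cat > meas.py <<'E'
from h import *
names={"tall":((183,236),.007),"short":((377,240),.007),"pulley":((285,240),.010),"gear":((180,323),.008),"bearing":((365,322),.009),"sleeve":((277,324),.015)}
def outl(c,pt,sat=95):
    im=c["img"];hsv=cv2.cvtColor(cv2.GaussianBlur(im,(3,3),0),cv2.COLOR_RGB2HSV)
    m=((hsv[...,1]<sat)).astype(np.uint8)
    cs,_=cv2.findContours(m,cv2.RETR_EXTERNAL,cv2.CHAIN_APPROX_NONE)
    best=max(cs,key=lambda k:cv2.pointPolygonTest(k,tuple(map(float,pt)),True))
    M=cv2.moments(best);return np.array([M["m10"],M["m01"]])/M["m00"],M["m00"],best
if __name__=="__main__":
    t=cams.capture("top");s=cams.capture("scene")
    for n,(p,z) in names.items():
        q,a,_=outl(t,p);P=onplane(t,[q],z)[0]
        ps=proj(s,P)[0];q2,a2,_=outl(s,ps,110);P2=onplane(s,[q2],z)[0]
        print(n,q.round(1),a,P[:2].round(4),"| scene",ps.round(1),q2.round(1),a2,P2[:2].round(4))
E
python3 meas.py
```

```text
tall [182.9 235.5] 1134.0 [0.6301 0.2219] | scene [436.7 305.2] [437.3 303.6] 1158.5 [0.6247 0.2213]
short [376.6 240.3] 1248.0 [ 0.6283 -0.2191] | scene [269.4 243.2] [269.2 242.8] 747.0 [ 0.6271 -0.2204]
pulley [284.7 239.6] 1097.0 [ 0.6251 -0.0093] | scene [342.4 268.1] [342.4 267.4] 895.5 [ 0.6229 -0.0105]
gear [180.3 323.3] 910.5 [0.4335 0.2155] | scene [461.7 254.8] [461.9 253.8] 620.5 [0.4295 0.2148]
bearing [364.7 321.5] 443.0 [ 0.4443 -0.1923] | scene [316.9 211.8] [317.  211.4] 230.0 [ 0.4423 -0.1932]
sleeve [277.  323.3] 152.5 [0.437  0.0021] | scene [381.6 228.4] [381.4 227.5] 147.0 [ 4.338e-01 -2.000e-04]
```

```bash
python3 -m inch '[{"jaw":85,"translation":[0.524,0.796,0],"turn":-0.233},{"jaw":85,"translation":[0.524,0.796,0],"turn":-0.233},{"jaw":85,"translation":[0.524,0.796,0],"turn":-0.233},{"jaw":85,"translation":[0.524,0.796,0],"turn":-0.233},{"jaw":85,"translation":[0.524,0.796,0],"turn":-0.233},{"jaw":85,"translation":[0.524,0.796,0],"turn":-0.233},{"jaw":85,"translation":[0.524,0.796,0],"turn":-0.233}]' 40
```

```text
time_s: 0.88
tool_pos: [0.3697, -0.3997, 0.231]
orientation: [[1.0, 0.014, 0.004], [0.013, -1.0, 0.007], [0.004, -0.007, -1.0]]
ft_force: [1.3, 0.1, -0.5]
width: 0.0851
```

```bash
python3 -m inch '[{"jaw":85,"translation":[0.508,0.78,0],"turn":-0.009},{"jaw":85,"translation":[0.508,0.78,0],"turn":-0.009},{"jaw":85,"translation":[0.508,0.78,0],"turn":-0.009},{"jaw":85,"translation":[0.508,0.78,0],"turn":-0.009},{"jaw":85,"translation":[0.508,0.78,0],"turn":-0.009},{"jaw":85,"translation":[0.508,0.78,0],"turn":-0.009}]' && python3 -m inch '[{"jaw":85,"translation":[0.508,0.78,-0.4],"turn":0},{"jaw":85,"translation":[0.508,0.78,-0.4],"turn":0},{"jaw":85,"translation":[0.508,0.78,-0.4],"turn":0},{"jaw":85,"translation":[0.508,0.78,-0.4],"turn":0},{"jaw":85,"translation":[0.508,0.78,-0.4],"turn":0},{"jaw":85,"translation":[0.508,0.78,-0.4],"turn":0},{"jaw":85,"translation":[0.508,0.78,-0.4],"turn":0},{"jaw":85,"translation":[0.508,0.78,-0.4],"turn":0}]'
```

```text
time_s: 1.38
tool_pos: [0.4983, -0.2017, 0.2312]
orientation: [[1.0, 0.002, 0.005], [0.002, -1.0, 0.007], [0.005, -0.007, -1.0]]
ft_force: [0.6, -0.3, 0.2]
width: 0.0852
time_s: 2.05
tool_pos: [0.6255, -0.0019, 0.1292]
orientation: [[1.0, 0.009, 0.002], [0.009, -1.0, 0.01], [0.002, -0.01, -1.0]]
ft_force: [0.4, 0.4, -0.1]
width: 0.085
```

```bash
python3 -m inch '[{"jaw":85,"translation":[-0.006,-0.031,-0.2],"turn":-0.006},{"jaw":85,"translation":[-0.006,-0.031,-0.3],"turn":-0.006},{"jaw":85,"translation":[-0.006,-0.031,-0.38],"turn":-0.006},{"jaw":85,"translation":[-0.006,-0.031,-0.434],"turn":-0.006},{"jaw":85,"translation":[-0.006,-0.031,-0.434],"turn":-0.006},{"jaw":85,"translation":[-0.006,-0.031,-0.434],"turn":-0.006},{"jaw":85,"translation":[-0.006,-0.031,-0.434],"turn":-0.006}]'; python3 - <<'E'
from h import *
for n in("scene","top"):
    c=cams.capture(n);p=proj(c,[.624,-.0095,.03])[0].astype(int)
    cv2.imwrite(f"pics/a_{n}.png",cv2.resize(c["img"][p[1]-60:p[1]+60,p[0]-80:p[0]+80,::-1],None,fx=4,fy=4,interpolation=cv2.INTER_CUBIC))
E
```

```text
time_s: 2.63
tool_pos: [0.6255, -0.0106, 0.0227]
orientation: [[1.0, -0.002, 0.006], [-0.002, -1.0, 0.01], [0.006, -0.01, -1.0]]
ft_force: [0.7, -0.1, -0.3]
width: 0.085
```

View pics/a_scene.png

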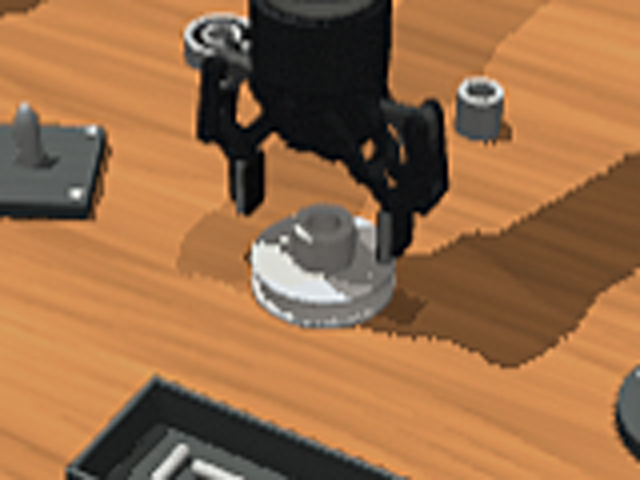

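View pics/a_top.png

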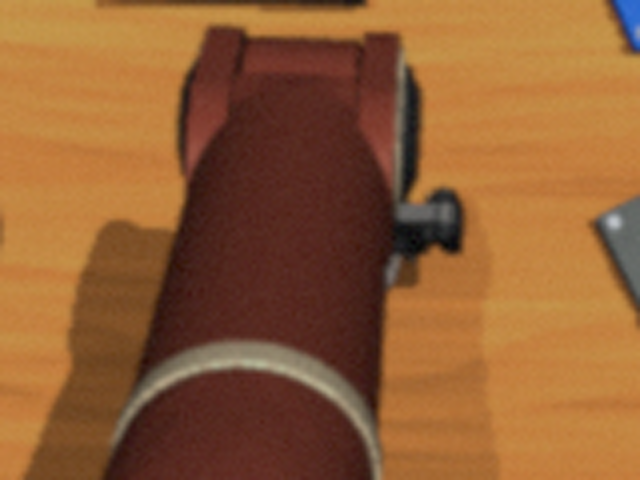

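In the scene crop the hub (322,240) lies midway between the pads (245,212) and (395,258). The top view is blocked by the arm. I'll close the jaws.

```bash
python3 -m inch '[{"jaw":85,"translation":[-0.004,0,-0.008],"turn":0},{"jaw":20,"translation":[-0.004,0,-0.008],"turn":0},{"jaw":20,"translation":[-0.004,0,-0.008],"turn":0},{"jaw":20,"translation":[-0.004,0,-0.008],"turn":0},{"jaw":20,"translation":[-0.004,0,-0.008],"turn":0},{"jaw":20,"translation":[-0.004,0,-0.008],"turn":0},{"jaw":20,"translation":[-0.004,0,-0.008],"turn":0},{"jaw":20,"translation":[-0.004,0,-0.008],"turn":0}]' 50
```

```text
time_s: 3.4
tool_pos: [0.6248, -0.0091, 0.0215]
orientation: [[1.0, -0.0, 0.007], [-0.0, -1.0, 0.011], [0.007, -0.011, -1.0]]
ft_force: [-1.4, 2.1, 5.1]
width: 0.035
```

```bash
python3 -m inch '[{"jaw":20,"translation":[0,0,0.1],"turn":0},{"jaw":20,"translation":[0,0,0.25],"turn":0},{"jaw":20,"translation":[0,0,0.4],"turn":0},{"jaw":20,"translation":[0,0,0.48],"turn":0},{"jaw":20,"translation":[0,0,0.48],"turn":0}]' && python3 -m inch '[{"jaw":20,"translation":[0.015,0.1,0],"turn":0},{"jaw":20,"translation":[0.015,0.25,0],"turn":0},{"jaw":20,"translation":[0.015,0.4,0],"turn":0},{"jaw":20,"translation":[0.015,0.55,0],"turn":0},{"jaw":20,"translation":[0.015,0.7,0],"turn":0},{"jaw":20,"translation":[0.015,0.82,0],"turn":0},{"jaw":20,"translation":[0.015,0.9,0],"turn":0},{"jaw":20,"translation":[0.015,0.92,0],"turn":0},{"jaw":20,"translation":[0.015,0.92,0],"turn":0}]'; python3 - <<'E'
from h import *
for n in("scene","top"):
    c=cams.capture(n);p=proj(c,[.629,.222,.09])[0].astype(int);print(p)
    cv2.imwrite(f"pics/b_{n}.png",cv2.resize(c["img"][p[1]-60:p[1]+60,p[0]-80:p[0]+80,::-1],None,fx=5,fy=5,interpolation=cv2.INTER_CUBIC))
print(sensors.state()["tool_pos"])
E
```

```text
time_s: 3.82
tool_pos: [0.628, -0.0098, 0.1461]
orientation: [[1.0, -0.001, 0.017], [-0.001, -1.0, 0.01], [0.017, -0.01, -1.0]]
ft_force: [0.5, 0.9, -2.9]
width: 0.0351
time_s: 4.57
tool_pos: [0.6294, 0.2228, 0.1431]
orientation: [[1.0, 0.004, 0.012], [0.004, -1.0, 0.01], [0.012, -0.01, -1.0]]
ft_force: [-0.2, -0.6, -3.6]
width: 0.0351
[442 274]
[172 229]
[0.63109693 0.2175271  0.14414212]
```

View pics/b_scene.png

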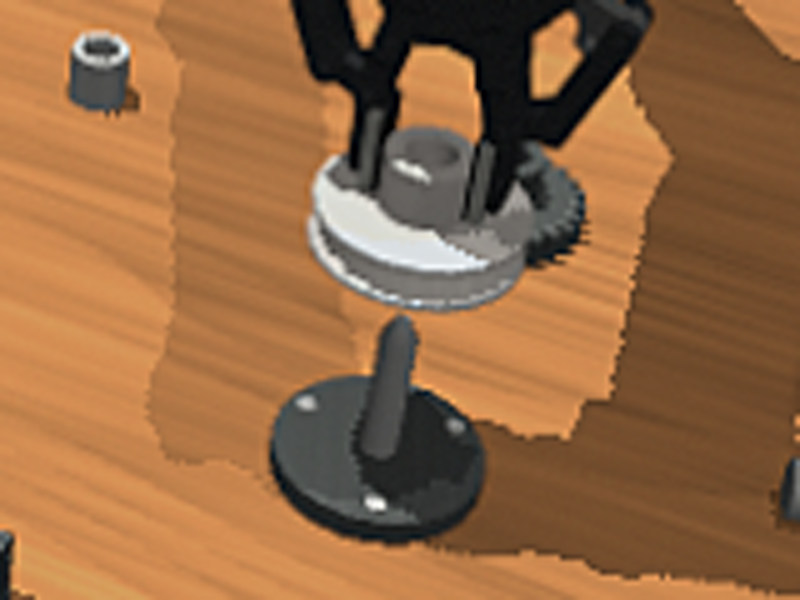

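View pics/b_top.png

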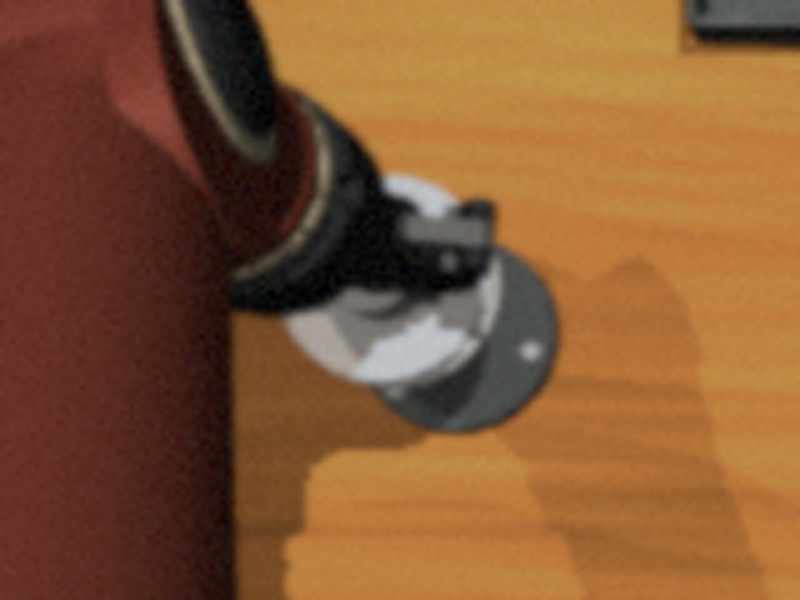

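```bash
python3 - <<'E'
from h import *
c=cams.capture("scene");o=np.array([442-80,274-60])
f=lambda x,y:o+(np.array([x,y])-2)/5
print("bore",onplane(c,[f(433,150)],.1666),"tip",onplane(c,[f(402,320)],.084), "rimL/R",onplane(c,[f(312,195),f(527,248)],.1426))
# hub sides at base
print("hubbase",onplane(c,[f(385,205),f(462,225)],.1426))
t=cams.capture("top");p=np.array([172-80,229-60]);p=proj(t,[.629,.222,.09])[0].astype(int)-[80,60]
print(sensors.state()["tool_pos"])
cv2.imwrite("pics/c.png",cv2.resize(c["img"][214:334,362:522,::-1],None,fx=5,fy=5,interpolation=cv2.INTER_CUBIC))
E
```

```text
bore [[0.62816882 0.22124193 0.1666    ]] tip [[0.63050597 0.22207461 0.084     ]] rimL/R [[0.64671271 0.18251375 0.1426    ]
 [0.6371794  0.26478175 0.1426    ]]
hubbase [[0.63860241 0.20924489 0.1426    ]
 [0.63583971 0.23902093 0.1426    ]]
[0.63195264 0.2165858  0.1451856 ]
```

View pics/c.png

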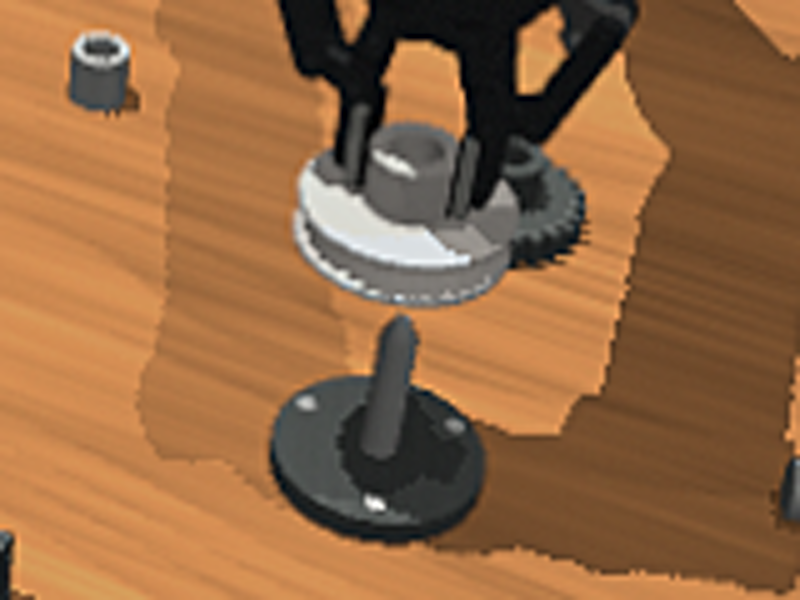

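```bash
python3 -m inch '[{"jaw":20,"translation":[-0.002,0.02,0],"turn":0},{"jaw":20,"translation":[-0.002,0.02,0],"turn":0},{"jaw":20,"translation":[-0.002,0.02,0],"turn":0},{"jaw":20,"translation":[-0.002,0.02,0],"turn":0},{"jaw":20,"translation":[-0.002,0.02,0],"turn":0},{"jaw":20,"translation":[-0.002,0.02,0],"turn":0}]'; python3 - <<'E'
from h import *
c=cams.capture("scene")
print(sensors.state()["tool_pos"],sensors.state()["orientation"].round(3))
cv2.imwrite("pics/d.png",cv2.resize(c["img"][214:334,362:522,::-1],None,fx=5,fy=5,interpolation=cv2.INTER_CUBIC))
E
```

```text
time_s: 5.27
tool_pos: [0.6315, 0.2215, 0.1453]
orientation: [[1.0, -0.005, 0.016], [-0.005, -1.0, 0.007], [0.016, -0.007, -1.0]]
ft_force: [0.2, -0.4, -3.5]
width: 0.035
[0.63149663 0.22153865 0.14528858] [[ 1.    -0.005  0.016]
 [-0.005 -1.     0.007]
 [ 0.016 -0.007 -1.   ]]
```

View pics/d.png

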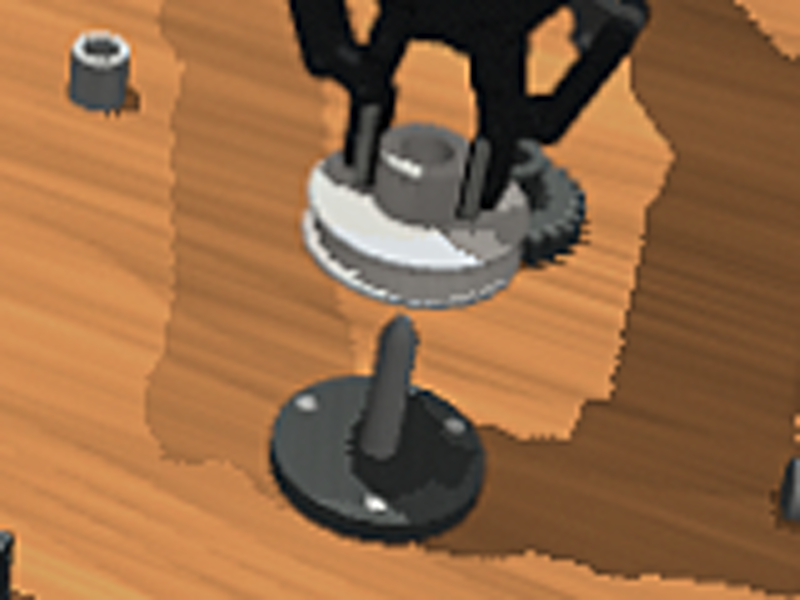

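```bash
python3 - <<'E'
from h import *
c=cams.capture("scene")
g=lambda P:(proj(c,P)-[362,214])*5+2
print("axis",g([[.6305,.2215,.1235],[.6305,.2215,.1435],[.6305,.2215,.1675]]).round(0))
a=np.linspace(0,2*np.pi,400);C=np.c_[.6305+.042*np.cos(a),.2215+.042*np.sin(a),0*a+.1435]
q=g(C);print("rim top L,R",q[q[:,0].argmin()].round(),q[q[:,0].argmax()].round(),"lowest",q[q[:,1].argmax()].round())
print(g([[.6305,.222,.014],[.6305,.222,.084]]))
E
```

```text
axis [[415. 242.]
 [423. 202.]
 [432. 151.]]
rim top L,R [313. 191.] [534. 217.] lowest [445. 271.]
[[377.58299451 446.85005513]
 [401.82707577 319.93125907]]
```

The pulley hangs tilted by about 0.1 rad: the observed rim right edge is at (528,240) against (534,217) expected. Its bore is over the shaft tip at (402,320). I'll descend with a soft grip so that it self-aligns.

```bash
python3 -m inch '[{"jaw":20,"translation":[-0.004,0.002,-0.08],"turn":0},{"jaw":20,"translation":[-0.004,0.002,-0.14],"turn":0},{"jaw":20,"translation":[-0.004,0.002,-0.18],"turn":0},{"jaw":20,"translation":[-0.004,0.002,-0.21],"turn":0},{"jaw":20,"translation":[-0.004,0.002,-0.24],"turn":0},{"jaw":20,"translation":[-0.004,0.002,-0.24],"turn":0}]' 30; python3 - <<'E'
from h import *
c=cams.capture("scene")
print(sensors.state()["tool_pos"],sensors.state()["ft_force"].round(1))
cv2.imwrite("pics/e.png",cv2.resize(c["img"][214:334,362:522,::-1],None,fx=5,fy=5,interpolation=cv2.INTER_CUBIC))
E
```

```text
time_s: 5.87
tool_pos: [0.6297, 0.2218, 0.0837]
orientation: [[1.0, -0.005, 0.014], [-0.005, -1.0, 0.006], [0.014, -0.006, -1.0]]
ft_force: [-0.7, -0.6, -4.6]
width: 0.035
[0.63023196 0.22191921 0.08466415] [-1.2  0.6 -3.2]
```

View pics/e.png

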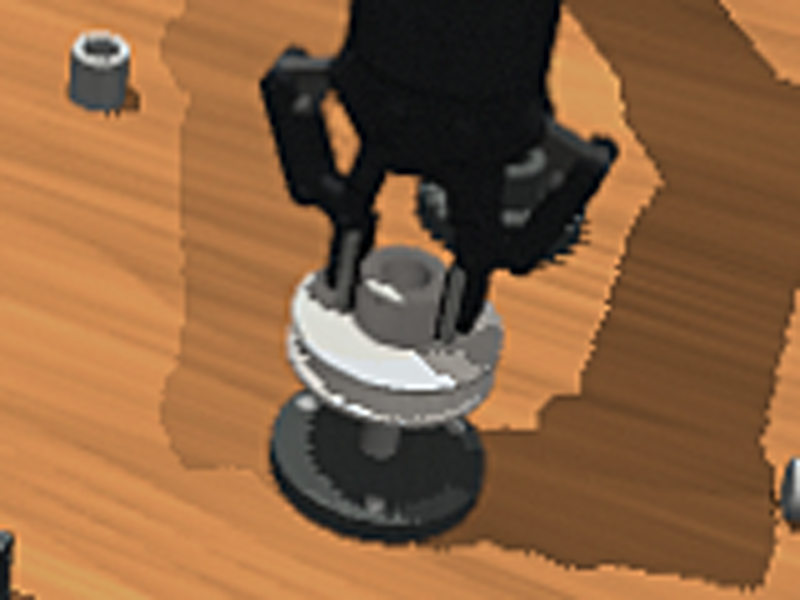

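The shaft has entered the bore: only its lower part shows, at (380,440). No contact force so far. Continuing down to just above the foot.

```bash
python3 -m inch '[{"jaw":20,"translation":[0,0,-0.04],"turn":0},{"jaw":20,"translation":[0,0,-0.08],"turn":0},{"jaw":20,"translation":[0,0,-0.12],"turn":0},{"jaw":20,"translation":[0,0,-0.15],"turn":0},{"jaw":20,"translation":[0,0,-0.175],"turn":0},{"jaw":20,"translation":[0,0,-0.175],"turn":0}]' 30
```

```text
time_s: 6.42
tool_pos: [0.6293, 0.2217, 0.0388]
orientation: [[1.0, -0.005, 0.012], [-0.005, -1.0, 0.006], [0.012, -0.006, -1.0]]
ft_force: [-0.5, 0.3, -4.0]
width: 0.0351
```

```bash
python3 -m inch '[{"jaw":20,"translation":[0,0,-0.012],"turn":0},{"jaw":60,"translation":[0,0,-0.01],"turn":0},{"jaw":60,"translation":[0,0,-0.01],"turn":0},{"jaw":60,"translation":[0,0,-0.01],"turn":0},{"jaw":60,"translation":[0,0,0],"turn":0},{"jaw":70,"translation":[0,0,0.1],"turn":0},{"jaw":70,"translation":[0,0,0.25],"turn":0},{"jaw":70,"translation":[0,0,0.4],"turn":0},{"jaw":70,"translation":[0,0,0.5],"turn":0}]' 30;  python3 - <<'E'
from h import *
c=cams.capture("scene")
print(sensors.state()["tool_pos"],sensors.state()["ft_force"].round(1))
cv2.imwrite("pics/f.png",cv2.resize(c["img"][214:334,362:522,::-1],None,fx=5,fy=5,interpolation=cv2.INTER_CUBIC))
E
```

```text
time_s: 7.17
tool_pos: [0.6311, 0.2222, 0.1687]
orientation: [[1.0, -0.005, 0.018], [-0.005, -1.0, 0.008], [0.018, -0.008, -1.0]]
ft_force: [0.9, 0.4, -0.1]
width: 0.0701
[0.63387    0.22320509 0.17395443] [ 1.6 -0.4  2.7]
```

View pics/f.png

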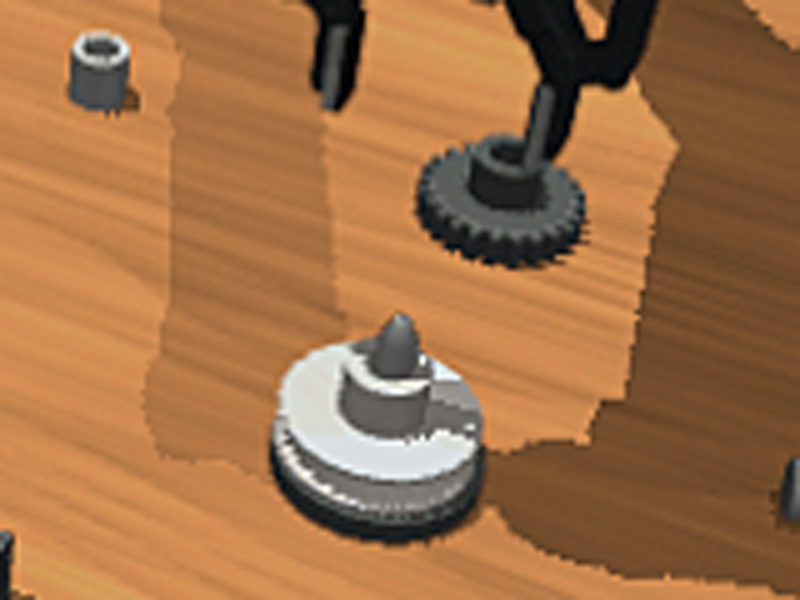

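The pulley sits flat on the round foot (about 380,430 in the crop), with the shaft tip up through its hub. Next the sleeve.

```bash
python3 -m inch '[{"jaw":70,"translation":[-0.1,-0.11,-0.05],"turn":0},{"jaw":70,"translation":[-0.2,-0.22,-0.05],"turn":0},{"jaw":70,"translation":[-0.3,-0.33,-0.05],"turn":0},{"jaw":70,"translation":[-0.4,-0.45,-0.1],"turn":0},{"jaw":70,"translation":[-0.5,-0.56,-0.15],"turn":0},{"jaw":70,"translation":[-0.6,-0.67,-0.2],"turn":0},{"jaw":70,"translation":[-0.7,-0.8,-0.25],"turn":0},{"jaw":70,"translation":[-0.78,-0.87,-0.3],"turn":0},{"jaw":70,"translation":[-0.79,-0.888,-0.3],"turn":0},{"jaw":70,"translation":[-0.79,-0.888,-0.3],"turn":0}]' 50 && python3 -m inch '[{"jaw":70,"translation":[0,0,0],"turn":0}]';  python3 - <<'E'
from h import *
c=cams.capture("scene")
print(sensors.state()["tool_pos"],sensors.state()["ft_force"].round(1))
p=proj(c,[.436,.001,.05])[0].astype(int);p0=p-[80,60];print(p0,(proj(c,[[.4365,.001,.03],[.4365,.001,.0]])-p0)*5+2)
cv2.imwrite("pics/g.png",cv2.resize(c["img"][p0[1]:p0[1]+120,p0[0]:p0[0]+160,::-1],None,fx=5,fy=5,interpolation=cv2.INTER_CUBIC))
E
```

```text
time_s: 8.05
tool_pos: [0.4349, -0.0007, 0.099]
orientation: [[1.0, -0.009, 0.026], [-0.009, -1.0, 0.01], [0.026, -0.011, -1.0]]
ft_force: [0.6, 0.9, 0.5]
width: 0.0698
time_s: 8.13
tool_pos: [0.4368, -0.0001, 0.0998]
orientation: [[1.0, -0.009, 0.03], [-0.009, -1.0, 0.011], [0.029, -0.012, -0.999]]
ft_force: [-0.1, 0.6, -0.1]
width: 0.0701
[ 4.36859787e-01 -6.22978129e-05  9.98591309e-02] [-0.3  0.1  0.5]
[302 156] [[400.43833072 338.65600236]
 [396.94812228 386.35852358]]
```

View pics/g.png

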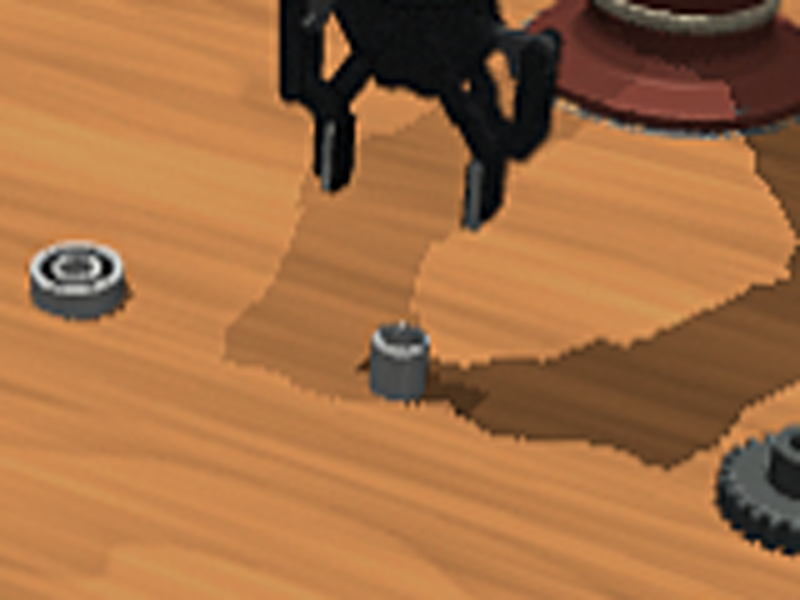

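```bash
python3 -m inch '[{"jaw":70,"translation":[0,0.004,-0.12],"turn":0},{"jaw":70,"translation":[0,0.004,-0.24],"turn":0},{"jaw":70,"translation":[0,0.004,-0.33],"turn":0},{"jaw":70,"translation":[0,0.004,-0.372],"turn":0},{"jaw":70,"translation":[0,0.004,-0.372],"turn":0},{"jaw":15,"translation":[0,0.004,-0.372],"turn":0},{"jaw":15,"translation":[0,0.004,-0.372],"turn":0},{"jaw":15,"translation":[0,0.004,-0.372],"turn":0},{"jaw":15,"translation":[0,0.004,-0.372],"turn":0},{"jaw":15,"translation":[0,0.004,-0.372],"turn":0}]' 40; python3 -m inch '[{"jaw":15,"translation":[0,0,0],"turn":0},{"jaw":15,"translation":[0,0,0],"turn":0}]'
```

```text
time_s: 9.02
tool_pos: [0.4381, 0.0014, 0.0081]
orientation: [[0.999, -0.007, 0.033], [-0.008, -1.0, 0.012], [0.033, -0.012, -0.999]]
ft_force: [-0.0, 0.7, 5.8]
width: 0.0283
time_s: 9.18
tool_pos: [0.4386, 0.0014, 0.0087]
orientation: [[0.999, -0.007, 0.034], [-0.008, -1.0, 0.012], [0.034, -0.012, -0.999]]
ft_force: [-0.4, -0.5, -0.6]
width: 0.0281
```

```bash
python3 -m inch '[{"jaw":15,"translation":[0,0,0.1],"turn":0},{"jaw":15,"translation":[0,0,0.25],"turn":0},{"jaw":15,"translation":[0.02,0.02,0.4],"turn":0},{"jaw":15,"translation":[0.12,0.15,0.5],"turn":0},{"jaw":15,"translation":[0.24,0.28,0.5],"turn":0},{"jaw":15,"translation":[0.36,0.41,0.5],"turn":0},{"jaw":15,"translation":[0.48,0.54,0.5],"turn":0},{"jaw":15,"translation":[0.59,0.67,0.5],"turn":0},{"jaw":15,"translation":[0.68,0.78,0.5],"turn":0},{"jaw":15,"translation":[0.74,0.85,0.5],"turn":0}]' && python3 -m inch '[{"jaw":15,"translation":[0.028,0.032,0],"turn":0},{"jaw":15,"translation":[0.028,0.032,0],"turn":0},{"jaw":15,"translation":[0.028,0.032,0],"turn":0},{"jaw":15,"translation":[0.028,0.032,0],"turn":0}]';  python3 - <<'E'
from h import *
c=cams.capture("scene")
print(sensors.state()["tool_pos"],sensors.state()["ft_force"].round(1))
cv2.imwrite("pics/h1.png",cv2.resize(c["img"][214:334,362:522,::-1],None,fx=5,fy=5,interpolation=cv2.INTER_CUBIC))
E
```

```text
time_s: 10.02
tool_pos: [0.6246, 0.2177, 0.1334]
orientation: [[0.999, -0.005, 0.035], [-0.005, -1.0, 0.013], [0.035, -0.014, -0.999]]
ft_force: [1.3, 1.1, -0.2]
width: 0.0285
time_s: 10.35
tool_pos: [0.6306, 0.2235, 0.1328]
orientation: [[0.999, -0.007, 0.033], [-0.007, -1.0, 0.011], [0.032, -0.011, -0.999]]
ft_force: [-1.0, 0.5, -0.5]
width: 0.0288
[0.63076838 0.22324114 0.13308842] [ 0.1 -0.7 -0.4]
```

View pics/h1.png

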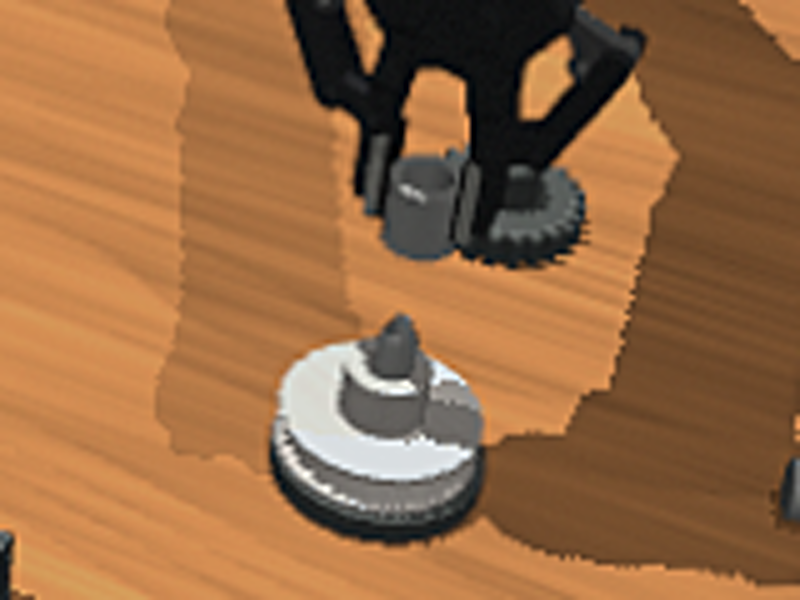

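```bash
python3 - <<'E'
from h import *
c=cams.capture("scene");o=np.array([362,214]);f=lambda x,y:o+(np.array([x,y])-2)/5
print("sleeve top",onplane(c,[f(423,176)],.1546),"mid(silhouette)",onplane(c,[f(420,208)],.1396))
print(((proj(c,[[.6305,.222,.1246],[.6305,.222,.1546],[.6305,.222,.084]])-o)*5+2).round(0))
a=np.linspace(0,2*np.pi,400)
for z in(.1246,.1546):
    q=(proj(c,np.c_[.6305+.015*np.cos(a),.222+.015*np.sin(a),0*a+z])-o)*5+2;print(q.min(0).round(),q.max(0).round())
print(sensors.state()["tool_pos"])
E
```

```text
sleeve top [[0.62961825 0.2196103  0.1546    ]] mid(silhouette) [[0.62966101 0.22072313 0.1396    ]]
[[417. 241.]
 [428. 179.]
 [402. 320.]]
[378. 217.] [456. 265.]
[389. 156.] [468. 203.]
[0.63099633 0.22334814 0.13341027]
```

The sleeve's outline (382–458 px wide, top at 156) matches the prediction for a point over the shaft to within 2 mm. Descending.

```bash
python3 -m inch '[{"jaw":15,"translation":[0,-0.003,-0.06],"turn":0},{"jaw":15,"translation":[0,-0.003,-0.11],"turn":0},{"jaw":15,"translation":[0,-0.003,-0.15],"turn":0},{"jaw":15,"translation":[0,-0.003,-0.18],"turn":0},{"jaw":15,"translation":[0,-0.003,-0.21],"turn":0},{"jaw":15,"translation":[0,-0.003,-0.24],"turn":0},{"jaw":15,"translation":[0,-0.003,-0.255],"turn":0},{"jaw":15,"translation":[0,-0.003,-0.255],"turn":0}]' 30;  python3 - <<'E'
from h import *
c=cams.capture("scene")
print(sensors.state()["tool_pos"],sensors.state()["ft_force"].round(1))
cv2.imwrite("pics/i.png",cv2.resize(c["img"][214:334,362:522,::-1],None,fx=5,fy=5,interpolation=cv2.INTER_CUBIC))
E
```

```text
time_s: 11.12
tool_pos: [0.6303, 0.2225, 0.0684]
orientation: [[0.999, -0.007, 0.032], [-0.008, -1.0, 0.011], [0.032, -0.011, -0.999]]
ft_force: [0.5, 0.0, -1.5]
width: 0.0281
[0.63080632 0.22259587 0.06914725] [-0.1  0.2 -0.5]
```

View pics/i.png

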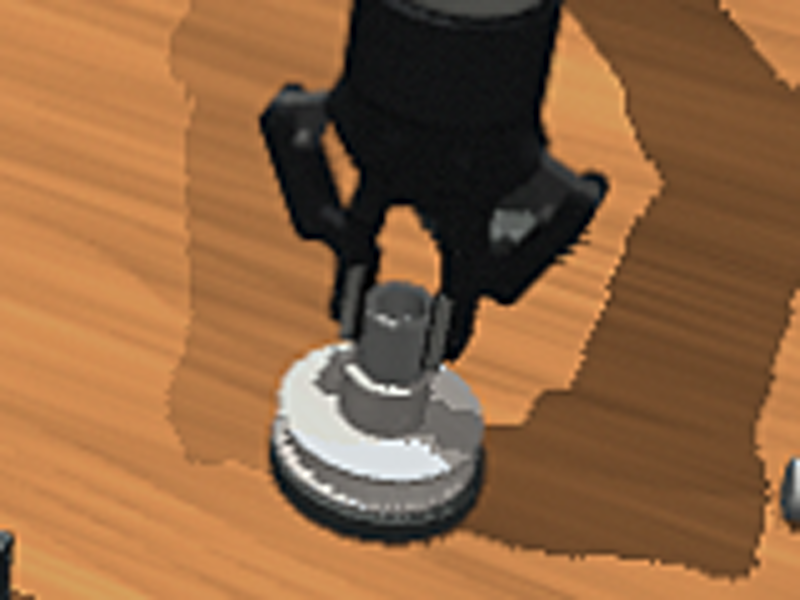

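```bash
python3 -m inch '[{"jaw":15,"translation":[0,0,-0.008],"turn":0},{"jaw":15,"translation":[0,0,-0.008],"turn":0},{"jaw":70,"translation":[0,0,-0.008],"turn":0},{"jaw":70,"translation":[0,0,-0.004],"turn":0},{"jaw":70,"translation":[0,0,0],"turn":0},{"jaw":70,"translation":[0,0,0],"turn":0},{"jaw":85,"translation":[0,0,0.1],"turn":0},{"jaw":85,"translation":[0,0,0.25],"turn":0},{"jaw":85,"translation":[0,0,0.4],"turn":0},{"jaw":85,"translation":[0,0,0.4],"turn":0}]' 30;  python3 - <<'E'
from h import *
c=cams.capture("scene")
print(sensors.state()["tool_pos"],sensors.state()["ft_force"].round(1))
cv2.imwrite("pics/j.png",cv2.resize(c["img"][214:334,362:522,::-1],None,fx=5,fy=5,interpolation=cv2.INTER_CUBIC))
o=[362,214];a=np.linspace(0,2*np.pi,400)
q=(proj(c,np.c_[.6305+.015*np.cos(a),.222+.015*np.sin(a),0*a+.088])-o)*5+2;print(q.min(0).round(),q.max(0).round())
E
```

```text
time_s: 12.0
tool_pos: [0.6361, 0.2243, 0.1785]
orientation: [[0.999, -0.007, 0.049], [-0.008, -1.0, 0.017], [0.049, -0.018, -0.999]]
ft_force: [0.9, 0.1, 1.4]
width: 0.0849
[0.6342083  0.22367833 0.17501002] [ 0.5 -0.4 -0.6]
[365. 288.] [441. 337.]
```

View pics/j.png

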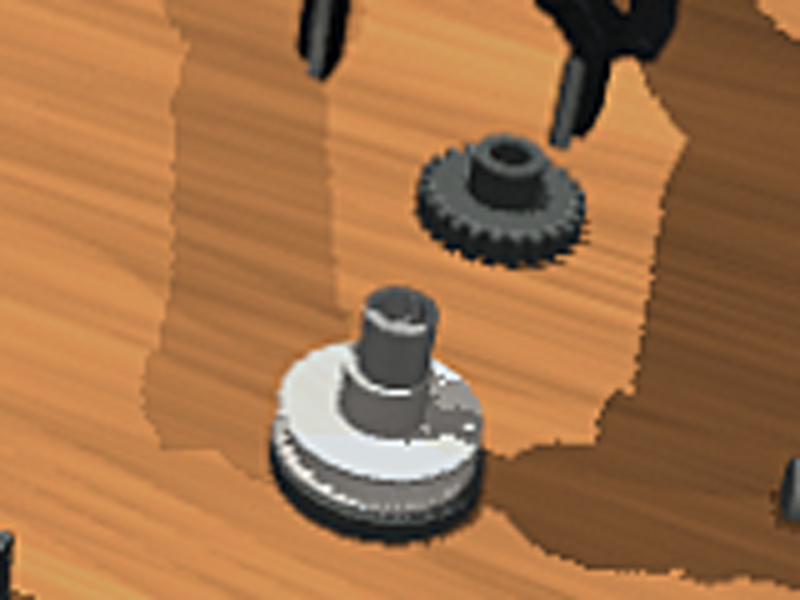

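Pulley and sleeve are seated; the sleeve's top edge at y=288 matches the prediction. On to the bearing.

```bash
python3 -m inch '[{"jaw":85,"translation":[-0.05,-0.1,0],"turn":0},{"jaw":85,"translation":[-0.1,-0.23,0],"turn":0},{"jaw":85,"translation":[-0.16,-0.36,0],"turn":0},{"jaw":85,"translation":[-0.22,-0.5,0],"turn":0},{"jaw":85,"translation":[-0.29,-0.64,0],"turn":0},{"jaw":85,"translation":[-0.35,-0.77,0],"turn":0},{"jaw":85,"translation":[-0.4,-0.9,0],"turn":0},{"jaw":85,"translation":[-0.45,-0.98,-0.05],"turn":0}]' 30 && python3 -m inch '[{"jaw":85,"translation":[-0.05,-0.12,-0.05],"turn":0},{"jaw":85,"translation":[-0.12,-0.26,-0.1],"turn":0},{"jaw":85,"translation":[-0.19,-0.4,-0.2],"turn":0},{"jaw":85,"translation":[-0.25,-0.54,-0.25],"turn":0},{"jaw":85,"translation":[-0.29,-0.62,-0.3],"turn":0},{"jaw":85,"translation":[-0.29,-0.65,-0.3],"turn":0},{"jaw":85,"translation":[-0.29,-0.65,-0.3],"turn":0},{"jaw":85,"translation":[-0.29,-0.65,-0.3],"turn":0},{"jaw":85,"translation":[-0.29,-0.65,-0.3],"turn":0}]'
```

```text
time_s: 12.72
tool_pos: [0.5218, -0.0259, 0.1638]
orientation: [[0.999, -0.012, 0.048], [-0.013, -1.0, 0.013], [0.048, -0.013, -0.999]]
ft_force: [0.7, -0.3, -0.6]
width: 0.085
time_s: 13.47
tool_pos: [0.4506, -0.1865, 0.0892]
orientation: [[0.999, -0.009, 0.05], [-0.01, -1.0, 0.014], [0.049, -0.014, -0.999]]
ft_force: [-0.6, 1.0, 0.4]
width: 0.0846
```

```bash
python3 -m inch '[{"jaw":85,"translation":[-0.024,-0.025,-0.12],"turn":0},{"jaw":85,"translation":[-0.024,-0.025,-0.22],"turn":0},{"jaw":85,"translation":[-0.024,-0.025,-0.3],"turn":0},{"jaw":85,"translation":[-0.024,-0.025,-0.34],"turn":0},{"jaw":85,"translation":[-0.024,-0.025,-0.355],"turn":0},{"jaw":85,"translation":[-0.024,-0.025,-0.355],"turn":0},{"jaw":85,"translation":[-0.024,-0.025,-0.355],"turn":0}]' 40;  python3 - <<'E'
from h import *
c=cams.capture("scene")
print(sensors.state()["tool_pos"],sensors.state()["ft_force"].round(1))
p=proj(c,[.444,-.193,.02])[0].astype(int);p0=p-[80,60];print(p0)
cv2.imwrite("pics/k.png",cv2.resize(c["img"][p0[1]:p0[1]+120,p0[0]:p0[0]+160,::-1],None,fx=5,fy=5,interpolation=cv2.INTER_CUBIC))
E
```

```text
time_s: 14.05
tool_pos: [0.4456, -0.1923, 0.0012]
orientation: [[0.999, -0.008, 0.051], [-0.008, -1.0, 0.014], [0.051, -0.014, -0.999]]
ft_force: [0.3, 0.1, 1.2]
width: 0.0851
[ 0.44563912 -0.19265262  0.00150664] [ 0.2 -0.4  0.1]
[236 148]
```

View pics/k.png

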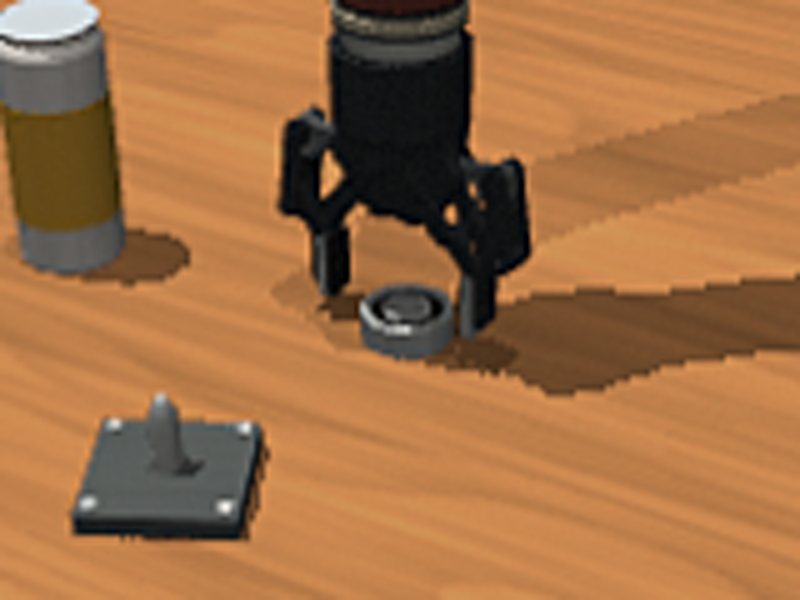

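The bearing (407,310) is between the tips (330,292) and (470,335). Closing.

```bash
python3 -m inch '[{"jaw":40,"translation":[0,0,-0.003],"turn":0},{"jaw":40,"translation":[0,0,-0.003],"turn":0},{"jaw":40,"translation":[0,0,-0.003],"turn":0},{"jaw":40,"translation":[0,0,-0.003],"turn":0},{"jaw":40,"translation":[0,0,-0.003],"turn":0},{"jaw":40,"translation":[0,0,-0.003],"turn":0}]' 40;  python3 - <<'E'
from h import *
c=cams.capture("scene")
p0=[236,148]
cv2.imwrite("pics/l.png",cv2.resize(c["img"][p0[1]:p0[1]+120,p0[0]:p0[0]+160,::-1],None,fx=5,fy=5,interpolation=cv2.INTER_CUBIC))
E
```

```text
time_s: 14.6
tool_pos: [0.4461, -0.1922, 0.002]
orientation: [[0.999, -0.008, 0.053], [-0.009, -1.0, 0.014], [0.053, -0.014, -0.998]]
ft_force: [-1.0, 0.8, 8.6]
width: 0.0503
```

View pics/l.png

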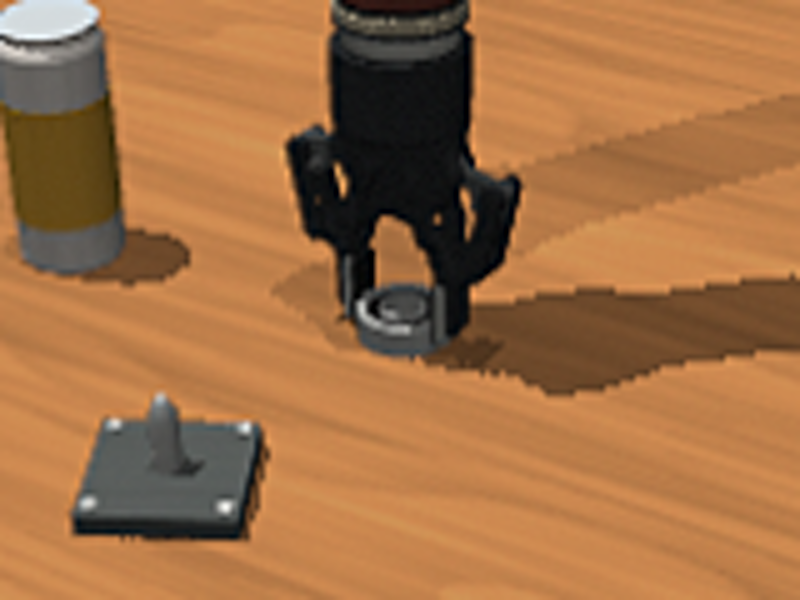

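```bash
python3 -m inch '[{"jaw":40,"translation":[0,0,0.08],"turn":0},{"jaw":40,"translation":[0,0,0.2],"turn":0},{"jaw":40,"translation":[0.04,0,0.32],"turn":0},{"jaw":40,"translation":[0.16,-0.02,0.36],"turn":0},{"jaw":40,"translation":[0.29,-0.04,0.36],"turn":0},{"jaw":40,"translation":[0.42,-0.06,0.36],"turn":0},{"jaw":40,"translation":[0.55,-0.08,0.36],"turn":0},{"jaw":40,"translation":[0.66,-0.1,0.36],"turn":0},{"jaw":40,"translation":[0.72,-0.11,0.36],"turn":0},{"jaw":40,"translation":[0.735,-0.11,0.36],"turn":0}]' && python3 -m inch '[{"jaw":40,"translation":[0.01,0,0],"turn":0},{"jaw":40,"translation":[0.01,0,0],"turn":0},{"jaw":40,"translation":[0.01,0,0],"turn":0}]';  python3 - <<'E'
from h import *
c=cams.capture("scene")
s=sensors.state();print(s["tool_pos"],s["ft_force"].round(1))
p0=[190,165];f=lambda P:((proj(c,P)-p0)*5+2).round(0)
z=s["tool_pos"][2]-.002
a=np.linspace(0,2*np.pi,400)
for zz in(z,z+.018):
    q=f(np.c_[.628+.026*np.cos(a),-.2195+.026*np.sin(a),0*a+zz]);print(zz,"min",q.min(0),"max",q.max(0))
print("tip",f([.628,-.2195,.056]),"foot",f([.628,-.2195,.014]))
cv2.imwrite("pics/m.png",cv2.resize(c["img"][p0[1]:p0[1]+120,p0[0]:p0[0]+160,::-1],None,fx=5,fy=5,interpolation=cv2.INTER_CUBIC))
E
```

```text
time_s: 15.48
tool_pos: [0.6324, -0.2196, 0.0915]
orientation: [[0.998, -0.007, 0.055], [-0.008, -1.0, 0.013], [0.055, -0.014, -0.998]]
ft_force: [0.1, -0.1, -1.7]
width: 0.0502
time_s: 15.73
tool_pos: [0.6334, -0.2194, 0.091]
orientation: [[0.999, -0.007, 0.053], [-0.008, -1.0, 0.014], [0.053, -0.014, -0.998]]
ft_force: [0.4, -0.4, -2.3]
width: 0.0504
[ 0.63336985 -0.21960228  0.09124731] [ 0.1 -0.5 -2. ]
0.08924731120873534 min [330. 227.] max [438. 285.]
0.10724731120873535 min [326. 196.] max [435. 253.]
tip [[390. 312.]] foot [[397. 381.]]
```

View pics/m.png

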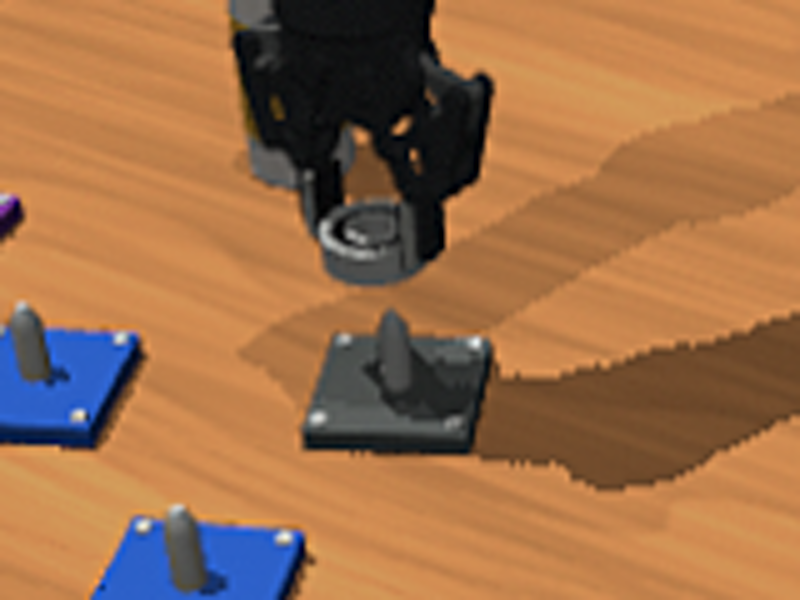

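The bearing's left edge is about 7 px left of prediction (about 2.5 mm). Correcting while descending.

```bash
python3 -m inch '[{"jaw":40,"translation":[-0.01,0.006,-0.03],"turn":0},{"jaw":40,"translation":[-0.01,0.006,-0.07],"turn":0},{"jaw":40,"translation":[-0.01,0.006,-0.11],"turn":0},{"jaw":40,"translation":[-0.01,0.006,-0.14],"turn":0},{"jaw":40,"translation":[-0.01,0.006,-0.17],"turn":0},{"jaw":40,"translation":[-0.01,0.006,-0.2],"turn":0},{"jaw":40,"translation":[-0.01,0.006,-0.2],"turn":0}]' 30;  python3 - <<'E'
from h import *
c=cams.capture("scene")
s=sensors.state();print(s["tool_pos"],s["ft_force"].round(1))
p0=[190,165]
cv2.imwrite("pics/n.png",cv2.resize(c["img"][p0[1]:p0[1]+120,p0[0]:p0[0]+160,::-1],None,fx=5,fy=5,interpolation=cv2.INTER_CUBIC))
E
```

```text
time_s: 16.37
tool_pos: [0.6295, -0.2176, 0.0388]
orientation: [[0.999, -0.008, 0.05], [-0.008, -1.0, 0.015], [0.049, -0.015, -0.999]]
ft_force: [-0.3, 1.3, -1.6]
width: 0.0502
[ 0.63007001 -0.21778055  0.03981844] [-0.2  0.2 -2.1]
```

View pics/n.png

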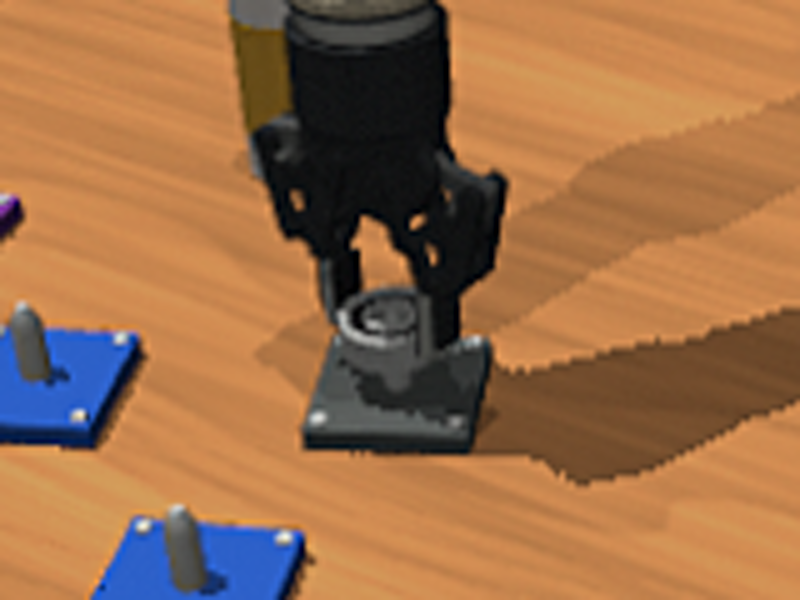

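The shaft tip shows in the bore (390,318), and no contact force has built up. Lowering the rest and releasing.

```bash
python3 -m inch '[{"jaw":40,"translation":[0,0,-0.03],"turn":0},{"jaw":40,"translation":[0,0,-0.06],"turn":0},{"jaw":40,"translation":[0,0,-0.09],"turn":0},{"jaw":40,"translation":[0,0,-0.09],"turn":0}]' 30; python3 -m inch '[{"jaw":40,"translation":[0,0,0],"turn":0},{"jaw":85,"translation":[0,0,0],"turn":0},{"jaw":85,"translation":[0,0,0],"turn":0},{"jaw":85,"translation":[0,0,0],"turn":0},{"jaw":85,"translation":[0,0,0.1],"turn":0},{"jaw":85,"translation":[0,0,0.2],"turn":0},{"jaw":85,"translation":[0,0,0.35],"turn":0},{"jaw":85,"translation":[0,0,0.5],"turn":0},{"jaw":85,"translation":[0,0,0.5],"turn":0}]' 30;  python3 - <<'E'
from h import *
c=cams.capture("scene")
s=sensors.state();print(s["tool_pos"],s["ft_force"].round(1))
p0=[190,165]
a=np.linspace(0,2*np.pi,400);f=lambda P:((proj(c,P)-p0)*5+2).round(0)
for zz in(.014,.032):
    q=f(np.c_[.628+.026*np.cos(a),-.2195+.026*np.sin(a),0*a+zz]);print(zz,"min",q.min(0),"max",q.max(0))
cv2.imwrite("pics/o.png",cv2.resize(c["img"][p0[1]:p0[1]+120,p0[0]:p0[0]+160,::-1],None,fx=5,fy=5,interpolation=cv2.INTER_CUBIC))
E
```

```text
time_s: 16.75
tool_pos: [0.6301, -0.2179, 0.0165]
orientation: [[0.999, -0.008, 0.051], [-0.008, -1.0, 0.014], [0.051, -0.015, -0.999]]
ft_force: [0.1, -0.0, -1.3]
width: 0.0504
time_s: 17.5
tool_pos: [0.6356, -0.2198, 0.151]
orientation: [[0.998, -0.008, 0.068], [-0.008, -1.0, 0.009], [0.068, -0.009, -0.998]]
ft_force: [1.9, -0.7, 2.0]
width: 0.0846
[ 0.63373471 -0.2191457   0.14742746] [-0.7 -1.3 -0.1]
0.014 min [346. 352.] max [449. 412.]
0.032 min [342. 323.] max [446. 382.]
```

View pics/o.png

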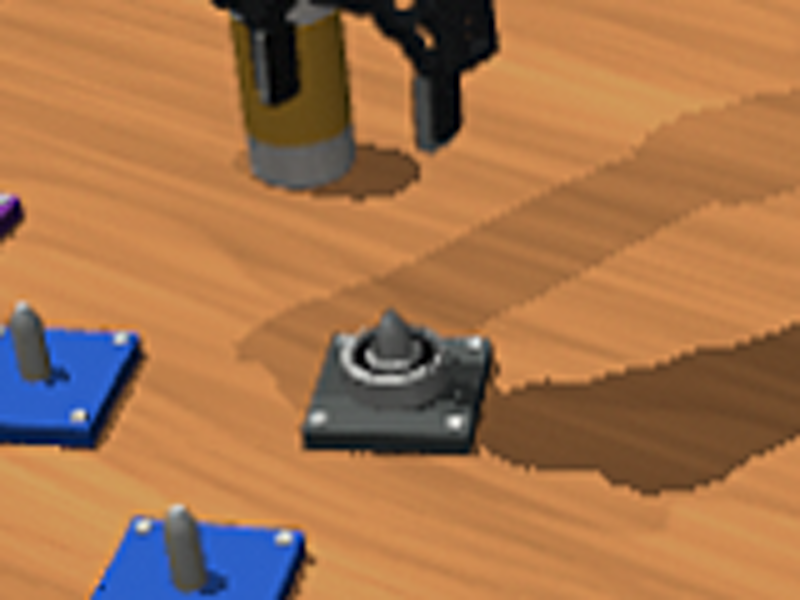

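Bearing seated: its top ring spans 340–442 against 342–446 predicted. Now the gear.

```bash
python3 -m inch '[{"jaw":85,"translation":[-0.04,0.1,0],"turn":0},{"jaw":85,"translation":[-0.1,0.22,0],"turn":0},{"jaw":85,"translation":[-0.16,0.35,0],"turn":0},{"jaw":85,"translation":[-0.22,0.48,0],"turn":0},{"jaw":85,"translation":[-0.28,0.62,0],"turn":0},{"jaw":85,"translation":[-0.34,0.75,0],"turn":0},{"jaw":85,"translation":[-0.4,0.87,0],"turn":0},{"jaw":85,"translation":[-0.42,0.93,0],"turn":0}]' 30 && python3 -m inch '[{"jaw":85,"translation":[-0.06,0.13,0],"turn":0},{"jaw":85,"translation":[-0.12,0.26,0],"turn":0},{"jaw":85,"translation":[-0.18,0.4,0],"turn":0},{"jaw":85,"translation":[-0.24,0.54,0],"turn":0},{"jaw":85,"translation":[-0.3,0.67,0],"turn":0},{"jaw":85,"translation":[-0.35,0.76,0],"turn":0},{"jaw":85,"translation":[-0.38,0.8,0],"turn":0},{"jaw":85,"translation":[-0.38,0.81,0],"turn":0},{"jaw":85,"translation":[-0.38,0.81,0],"turn":0},{"jaw":85,"translation":[-0.38,0.81,0],"turn":0}]'
```

```text
time_s: 18.22
tool_pos: [0.5253, 0.0185, 0.1466]
orientation: [[0.998, -0.002, 0.058], [-0.002, -1.0, 0.014], [0.058, -0.014, -0.998]]
ft_force: [0.3, 1.1, -0.1]
width: 0.0849
time_s: 19.05
tool_pos: [0.4309, 0.2197, 0.1464]
orientation: [[0.998, -0.003, 0.058], [-0.004, -1.0, 0.013], [0.058, -0.013, -0.998]]
ft_force: [0.3, -1.4, 0.6]
width: 0.0851
```

```bash
python3 -m inch '[{"jaw":85,"translation":[0.012,-0.017,-0.1],"turn":0},{"jaw":85,"translation":[0.012,-0.017,-0.22],"turn":0},{"jaw":85,"translation":[0.012,-0.017,-0.34],"turn":0},{"jaw":85,"translation":[0.012,-0.017,-0.44],"turn":0},{"jaw":85,"translation":[0.012,-0.017,-0.49],"turn":0},{"jaw":85,"translation":[0.012,-0.017,-0.508],"turn":0},{"jaw":85,"translation":[0.012,-0.017,-0.508],"turn":0},{"jaw":85,"translation":[0.012,-0.017,-0.508],"turn":0}]' 50;  python3 - <<'E'
from h import *
c=cams.capture("scene")
s=sensors.state();print(s["tool_pos"],s["ft_force"].round(1))
p0=proj(c,[.433,.2155,.02])[0].astype(int)-[80,60];print(p0)
cv2.imwrite("pics/p.png",cv2.resize(c["img"][p0[1]:p0[1]+120,p0[0]:p0[0]+160,::-1],None,fx=5,fy=5,interpolation=cv2.INTER_CUBIC))
E
```

```text
time_s: 19.72
tool_pos: [0.4349, 0.2146, 0.0198]
orientation: [[0.998, -0.005, 0.059], [-0.006, -1.0, 0.012], [0.059, -0.013, -0.998]]
ft_force: [0.6, -0.9, -0.4]
width: 0.0852
[0.43503396 0.21497916 0.02024303] [0.4 0.4 1.1]
[382 190]
```

View pics/p.png

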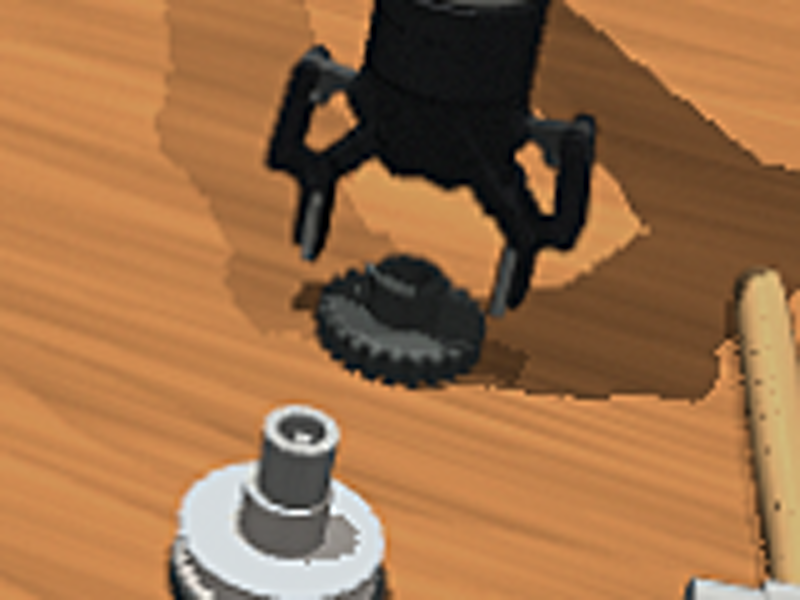

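The gear hub (408,285) is midway between the tips (306,255) and (495,312). Closing.

```bash
python3 -m inch '[{"jaw":15,"translation":[0,0,-0.003],"turn":0},{"jaw":15,"translation":[0,0,-0.003],"turn":0},{"jaw":15,"translation":[0,0,-0.003],"turn":0},{"jaw":15,"translation":[0,0,-0.003],"turn":0},{"jaw":15,"translation":[0,0,-0.003],"turn":0},{"jaw":15,"translation":[0,0,-0.003],"turn":0},{"jaw":15,"translation":[0,0,-0.003],"turn":0},{"jaw":15,"translation":[0,0,-0.003],"turn":0}]' 60
```

```text
time_s: 20.43
tool_pos: [0.4355, 0.2159, 0.0206]
orientation: [[0.998, -0.003, 0.062], [-0.004, -1.0, 0.014], [0.062, -0.015, -0.998]]
ft_force: [-1.4, -0.1, 7.5]
width: 0.0318
```

```bash
python3 -m inch '[{"jaw":15,"translation":[0,0,0.06],"turn":0},{"jaw":15,"translation":[0,0,0.16],"turn":0},{"jaw":15,"translation":[0,0,0.28],"turn":0},{"jaw":15,"translation":[0.02,-0.05,0.38],"turn":0},{"jaw":15,"translation":[0.07,-0.16,0.44],"turn":0},{"jaw":15,"translation":[0.13,-0.28,0.44],"turn":0},{"jaw":15,"translation":[0.19,-0.4,0.44],"turn":0},{"jaw":15,"translation":[0.25,-0.54,0.44],"turn":0},{"jaw":15,"translation":[0.31,-0.68,0.44],"turn":0},{"jaw":15,"translation":[0.37,-0.82,0.44],"turn":0}]' && python3 -m inch '[{"jaw":15,"translation":[0.06,-0.13,0],"turn":0},{"jaw":15,"translation":[0.12,-0.26,0],"turn":0},{"jaw":15,"translation":[0.18,-0.39,0],"turn":0},{"jaw":15,"translation":[0.24,-0.52,0],"turn":0},{"jaw":15,"translation":[0.3,-0.65,0],"turn":0},{"jaw":15,"translation":[0.35,-0.76,0],"turn":0},{"jaw":15,"translation":[0.38,-0.83,0],"turn":0},{"jaw":15,"translation":[0.4,-0.87,0],"turn":0},{"jaw":15,"translation":[0.4,-0.87,0],"turn":0},{"jaw":15,"translation":[0.4,-0.87,0],"turn":0}]'
```

```text
time_s: 21.27
tool_pos: [0.527, 0.0093, 0.1298]
orientation: [[0.998, -0.002, 0.059], [-0.003, -1.0, 0.014], [0.059, -0.015, -0.998]]
ft_force: [1.4, 0.6, -4.4]
width: 0.0317
time_s: 22.1
tool_pos: [0.6258, -0.2067, 0.1286]
orientation: [[0.998, -0.002, 0.056], [-0.003, -1.0, 0.017], [0.056, -0.017, -0.998]]
ft_force: [-0.2, 1.5, -4.1]
width: 0.032
```

```bash
python3 -m inch '[{"jaw":15,"translation":[0.018,-0.051,0],"turn":0},{"jaw":15,"translation":[0.018,-0.051,0],"turn":0},{"jaw":15,"translation":[0.018,-0.051,0],"turn":0},{"jaw":15,"translation":[0.018,-0.051,0],"turn":0},{"jaw":15,"translation":[0.018,-0.051,0],"turn":0}]';  python3 - <<'E'
from h import *
c=cams.capture("scene")
s=sensors.state();print(s["tool_pos"],s["ft_force"].round(1))
p0=[190,150];z=s["tool_pos"][2]-.0206
a=np.linspace(0,2*np.pi,400);f=lambda P:((proj(c,P)-p0)*5+2).round(0)
for zz,r in((z,.04),(z+.016,.04),(z+.016,.017),(z+.038,.017)):
    q=f(np.c_[.628+r*np.cos(a),-.2195+r*np.sin(a),0*a+zz]);print(zz,r,"min",q.min(0),"max",q.max(0))
    print(q[q[:,0].argmin()],q[q[:,0].argmax()])
print(f([.628,-.2195,.056]))
cv2.imwrite("pics/q.png",cv2.resize(c["img"][p0[1]:p0[1]+120,p0[0]:p0[0]+160,::-1],None,fx=5,fy=5,interpolation=cv2.INTER_CUBIC))
E
```

```text
time_s: 22.52
tool_pos: [0.6302, -0.2185, 0.1286]
orientation: [[0.998, -0.001, 0.056], [-0.002, -1.0, 0.018], [0.055, -0.018, -0.998]]
ft_force: [-0.4, -0.4, -4.0]
width: 0.0321
[ 0.6302907  -0.2185654   0.12866574] [-0.2  0.9 -4.1]
0.10806574000588859 0.04 min [297. 254.] max [464. 342.]
[297. 298.] [464. 295.]
0.12406574000588859 0.04 min [293. 226.] max [461. 313.]
[293. 270.] [461. 269.]
0.12406574000588859 0.017 min [341. 250.] max [413. 287.]
[341. 270.] [413. 269.]
0.1460657400058886 0.017 min [337. 210.] max [409. 246.]
[337. 227.] [409. 229.]
[[390. 387.]]
```

View pics/q.png

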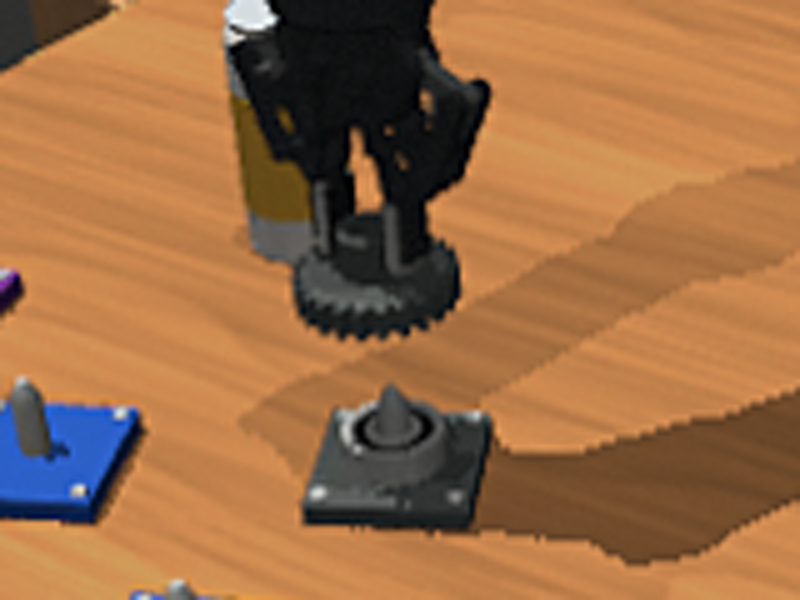

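The gear outline (295–461, bottom 338) matches the prediction over the shaft (297–464, 342). Descending.

```bash
python3 -m inch '[{"jaw":15,"translation":[0,0,-0.05],"turn":0},{"jaw":15,"translation":[0,0,-0.1],"turn":0},{"jaw":15,"translation":[0,0,-0.15],"turn":0},{"jaw":15,"translation":[0,0,-0.19],"turn":0},{"jaw":15,"translation":[0,0,-0.22],"turn":0},{"jaw":15,"translation":[0,0,-0.25],"turn":0},{"jaw":15,"translation":[0,0,-0.25],"turn":0}]' 40;  python3 - <<'E'
from h import *
c=cams.capture("scene")
s=sensors.state();print(s["tool_pos"],s["ft_force"].round(1))
p0=[190,150]
cv2.imwrite("pics/r.png",cv2.resize(c["img"][p0[1]:p0[1]+120,p0[0]:p0[0]+160,::-1],None,fx=5,fy=5,interpolation=cv2.INTER_CUBIC))
E
```

```text
time_s: 23.15
tool_pos: [0.629, -0.2182, 0.0637]
orientation: [[0.999, -0.001, 0.052], [-0.002, -1.0, 0.019], [0.052, -0.019, -0.998]]
ft_force: [-0.3, 0.0, -4.2]
width: 0.0318
[ 0.62961226 -0.21840515  0.06487827] [-0.1  0.7 -4.1]
```

View pics/r.png

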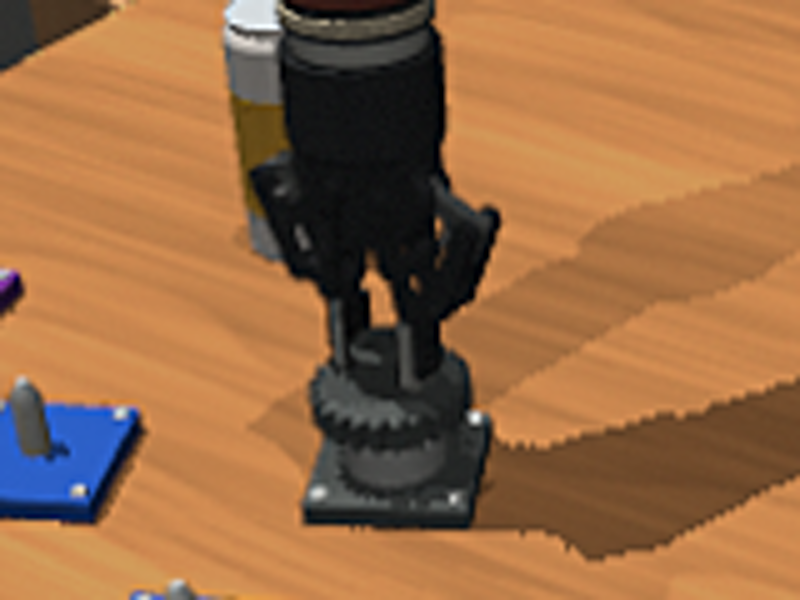

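```bash
python3 -m inch '[{"jaw":15,"translation":[0,0,-0.02],"turn":0},{"jaw":15,"translation":[0,0,-0.04],"turn":0},{"jaw":15,"translation":[0,0,-0.046],"turn":0},{"jaw":15,"translation":[0,0,-0.046],"turn":0},{"jaw":70,"translation":[0,0,-0.044],"turn":0},{"jaw":70,"translation":[0,0,-0.04],"turn":0},{"jaw":70,"translation":[0,0,-0.04],"turn":0},{"jaw":70,"translation":[0,0,-0.04],"turn":0}]' 30; python3 -m inch '[{"jaw":70,"translation":[0,0,0.1],"turn":0},{"jaw":70,"translation":[0,0,0.22],"turn":0},{"jaw":70,"translation":[0,0,0.36],"turn":0},{"jaw":70,"translation":[0,0,0.5],"turn":0},{"jaw":70,"translation":[0,0,0.6],"turn":0},{"jaw":70,"translation":[0,0,0.6],"turn":0},{"jaw":70,"translation":[0,0,0.6],"turn":0}]';  python3 - <<'E'
from h import *
c=cams.capture("scene")
s=sensors.state();print(s["tool_pos"],s["ft_force"].round(1))
p0=[190,150]
a=np.linspace(0,2*np.pi,400);f=lambda P:((proj(c,P)-p0)*5+2).round(0)
for zz,r in((.032,.04),(.048,.04),(.07,.017)):
    q=f(np.c_[.628+r*np.cos(a),-.2195+r*np.sin(a),0*a+zz]);print(zz,r,"min",q.min(0),"max",q.max(0))
cv2.imwrite("pics/s.png",cv2.resize(c["img"][p0[1]:p0[1]+120,p0[0]:p0[0]+160,::-1],None,fx=5,fy=5,interpolation=cv2.INTER_CUBIC))
cv2.imwrite("pics/s2.png",c["img"][:,:,::-1])
E
```

```text
time_s: 23.87
tool_pos: [0.6306, -0.2188, 0.0561]
orientation: [[0.998, -0.001, 0.056], [-0.002, -1.0, 0.017], [0.056, -0.017, -0.998]]
ft_force: [1.4, -0.0, 0.5]
width: 0.0697
time_s: 24.45
tool_pos: [0.6318, -0.2192, 0.2089]
orientation: [[0.998, -0.001, 0.061], [-0.002, -1.0, 0.016], [0.061, -0.016, -0.998]]
ft_force: [-0.0, 0.0, 0.1]
width: 0.07
[ 0.63056852 -0.2187052   0.20670515] [-0.6 -0.  -0.4]
0.032 0.04 min [314. 382.] max [474. 474.]
0.048 0.04 min [310. 356.] max [472. 447.]
0.07 0.017 min [353. 344.] max [422. 383.]
```

View pics/s.png

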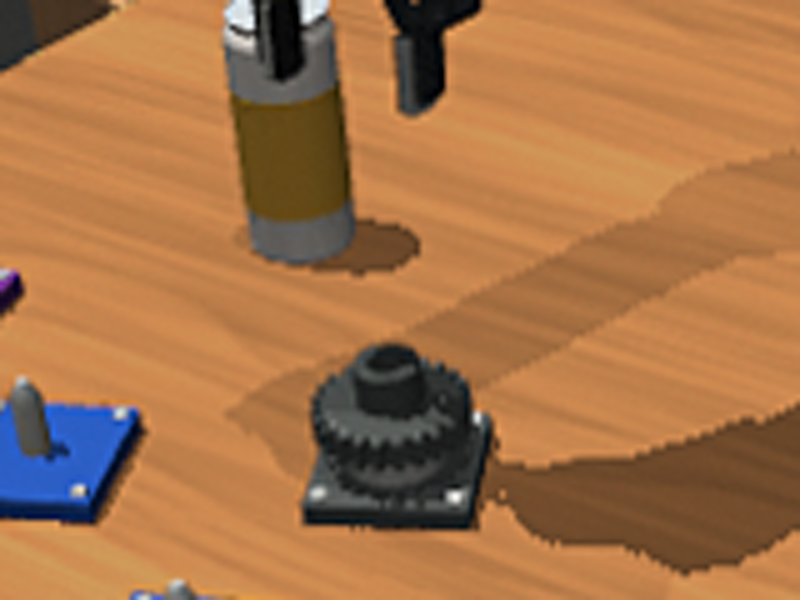

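View pics/s2.png

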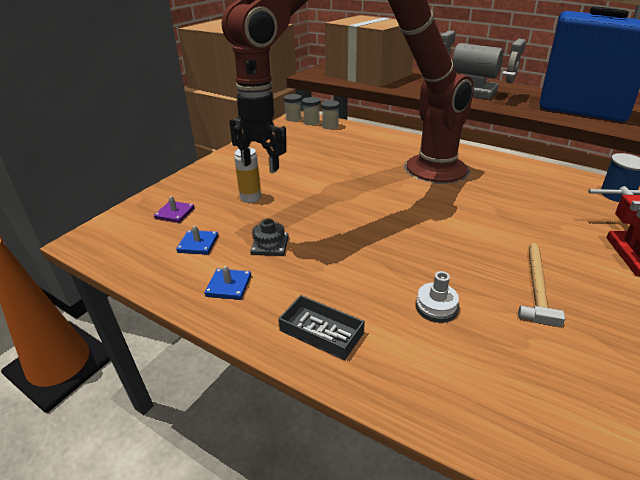

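All four parts are seated: the gear hub top is at y=343 against 344 predicted, and the rim left edge at 312 against 310. The can, hammer and tray look unmoved in the picture, and the arm is clear. Handing in.

```bash
python3 -c "
from rig import sign_off,sensors
print(sensors.state()['time_s']);print(sign_off())"
```

```text
24.5
the job is handed in; nothing more can be done
None
```

I put the pulley and then the sleeve on the tall round-foot shaft, and the bearing and then the gear on the short dark square-foot shaft. I handed the job in at 24.5 s. `sign_off()` gives no verdict, so the result rests on my own checks.

- **Seating:** in the last scene-camera pictures the sleeve, bearing and gear outlines match where fully seated parts should appear, to about 1 px (roughly 2 mm). I judged the pulley flat and seated by eye only. The clearance between bore and shaft keeps every axis within about 2 mm of its shaft.
- **Bystanders and forces:** the spray can, hammer and bolt tray look unmoved, by eye in the picture. The highest wrist force reading was about 9 N, and the gripper ended clear of everything.
- **What disagreed:**
  - The pulley hung about 0.1 rad tilted in the grip, but sat flat once released.
  - The tool's tilt crept up to about 0.06 rad over the run, with no visible effect on the parts.
  - The bearing hung about 2.5 mm off the shaft axis, which I corrected before lowering it.
- **Not checked:** I took no final top-camera picture.

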